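Fingertip test of the order keypad

ROBOT

A 6-joint arm with a two-finger parallel gripper is mounted at the origin on a cart in front of the work surface, level with it; the furniture and walls round the work are solid. World frame = base frame: x ahead of the robot, y to its left, z up, the work surface at z = 0. Lengths are in mm, angles in degrees, forces in N, time in s.
With the tool pointing down it reaches from about 350 to 850 mm from the base axis. Payload 8.1 kg.
Tool frame: the origin (TCP) lies at the very end of the fingers, on their centre line; the grasp point (between the pads) lies 19 mm behind it (r.grasp_offset is the distance from the TCP to the grasp point, in mm); z points along the fingers, y is the line along which they close (so a half turn about z gives the same grasp; the last joint's range is limited). The gripper opens to 85 mm and grips with 20 to 120 N. Pads are 22 mm wide; open, the fingers measure 114 mm over their backs; the gripper's body (76 mm by 85 mm) begins 54 mm behind the grasp point. The pads swing forward as they close: fully open they stand 13 mm farther back than shut.
Start: joints at [70.68, 7.471, 85.268, -0, 87.261, -4.893], TCP at [149.466, 581.09, 231.292] pointing down, gripper open.
Joint ranges: [-169.43, 169.43], [-51.17, 129.36], [1.28, 143.12], [-76.62, 256.62], [0, 156.53], [-152.29, 152.29]. Speed limits (degrees/s): [136.94, 136.94, 159.86, 180, 180, 180].

INTERFACE

Orientations are given as [roll, pitch, yaw] about the fixed x, y, z axes, in that order (R = Rz(yaw) Ry(pitch) Rx(roll)).
In Python, from bench import r gives the robot as it stands.
- The arm moves only by the tool carry_out, never from a script. Its argument "commands" is a list of rows, each an object with "jaw": the finger opening in m, from 0 to 0.0854; "translation": the shift along the tool's x, y, z in m, a list of three; "spin": the turn about the tool's z in rad. A call has exactly 8 rows; each row shifts and turns the commanded pose from where the row before left it, along the tool's axes as they then stand; what a row does not reach is not made up. A row lasts 1/12 s, in which the tool goes at most 41.7 mm and 7.16 degrees, less where a joint would pass 70% of its speed; a pose out of reach is approached as far as the arm can. A call is refused whole if a number of a shift passes 0.0417 or a number of a turn 0.125, either way. A call with a gripper value outside its range is refused whole. The fingers move at their own pace and stop on an object; "squeeze" is the grip in N (left out, the last holds). Time passes only in rows, so rows that do not move let the fingers close, or fill a call up. It gives the time, the measured TCP pose, the force, the opening and the grip force at its end, in the units of the state.
- r.sense(): the state, without advancing time (a new reading comes with each control period).
- r.snapshot(name): name is "scene" or "top" or "wrist"; returns a dict with "pixels" (384x512x3 uint8, blue, green, red), "K" (3x3 intrinsics, pixels), "extrinsics" (4x4, takes a point from camera to world coordinates). Camera axes: x right, y down, z forward; pixel columns grow to the right and rows downward; lengths in mm; the calibration is good to about 2 mm. A picture is of the moment at which its call begins. There is no depth.
- r.hand_in(): hands the job in; it is judged then, once.
Trained networks look in a picture, given as the dict that the camera call returned (one of the last four; its "shot" number tells which), for a name from the list of things; names that differ only in an ending like _2 or _b are one class to them, and where a whole thing is asked for, a point or a joint stands for the part that bears it (a point fixed in the world has none). Each returns a list of dicts, best first, with "score" (0 to 1); they miss things now and then, are a little off and sometimes report something else, mostly with a low value. They report only what shows in the picture. A call takes as long as a camera call.
- r.spot_in(picture, target): "xy" ([column, row] in pixels, amid what is visible of it).
- r.regions_of(picture, target): "pixels" (384x512 bool, what is visible of it) and "xy" ([column, row] in pixels, amid what is visible of it).
- r.landmark_of(picture, target): "xy" ([column, row] in pixels: a listed point, or the origin of a listed thing).
The state is a dict: "time": time; "joint_pos": joint angles; "qd": joint speeds; "joint_efforts": joint torques, N m; "tool_pos": TCP position; "tcp_rot": TCP orientation; "ft_force": force on the tool from outside, world axes, zero at the start; "wrist_torque": the same for the moment, N m; "finger_gap": finger opening in mm; "grip_force": force on a finger pad.
Only numpy, scipy, OpenCV 4.12 (cv2) and the standard library are available. Lean on these libraries where they do the work, as an engineer would, in place of code of your own. Each camera call takes 0.05 s, during which the arm holds its last target. There are 200 camera calls.

TASK

Test the order keypad after cleaning: run the closed fingertips lightly along its curved row, on the keys or at most about two centimetres above them from the first round key to the last, so that the five round keys dip one after the other, beginning with the round key farthest from the wide key, and go on to the wide key at the end of the row; the program finishes while holding the wide key well down, more than half its travel. Leave the square keys unpressed, do not push hard, and neither shift nor lift the keypad or the things around it.

Things in the scene. Friction and masses are not known exactly. Their poses are not given: they have to be found in the camera images.
- keypad: order-screen keypad: black box, dark steel face, 145 (x) by 320 mm (y), face 30 mm above the worktop, 2.5 kg, loose on rubber feet. Origin: centre of its underside; x to its back edge, y along its long side towards the round key 1 end, z up. A row bowed towards the front edge (arc radius 250 mm): five round keys, then the wide key; behind it two square keys. All keys plain grey.
- round1_top (a point): crown of round key 1 of 5, counted from the end farthest from the wide key: dome 30 mm across, crown 43 mm above the worktop; the dome is 5 mm high from crown to rim (sphere radius 25 mm), below it the side is upright. Neighbouring round keys are 42 to 45 mm apart. The point moves with the key.
- round2_top (a point): crown of round key 2 of 5, counted from the end farthest from the wide key: dome 30 mm across, crown 43 mm above the worktop; the dome is 5 mm high from crown to rim (sphere radius 25 mm), below it the side is upright. Neighbouring round keys are 42 to 45 mm apart. The point moves with the key.
- round3_top (a point): crown of round key 3 of 5, counted from the end farthest from the wide key: dome 30 mm across, crown 43 mm above the worktop; the dome is 5 mm high from crown to rim (sphere radius 25 mm), below it the side is upright. Neighbouring round keys are 42 to 45 mm apart. The point moves with the key.
- round4_top (a point): crown of round key 4 of 5, counted from the end farthest from the wide key: dome 30 mm across, crown 43 mm above the worktop; the dome is 5 mm high from crown to rim (sphere radius 25 mm), below it the side is upright. Neighbouring round keys are 42 to 45 mm apart. The point moves with the key.
- round5_top (a point): crown of round key 5 of 5, counted from the end farthest from the wide key: dome 30 mm across, crown 43 mm above the worktop; the dome is 5 mm high from crown to rim (sphere radius 25 mm), below it the side is upright. Neighbouring round keys are 42 to 45 mm apart. The point moves with the key.
- wide_top (a point): middle of the flat top of the wide key, a rectangle 40 mm (keypad x) by 56 mm (keypad y), the last key of the row at the far end from round key 1, about 61 mm from round key 5; top 43 mm above the worktop. The point moves with the key.
- square1_top (a point): middle of the flat top of square key 1 of 2, 20 x 20 mm, top 39 mm above the worktop, in the row behind the round keys. Not to be pressed.
- square2_top (a point): middle of the flat top of square key 2 of 2, 20 x 20 mm, top 39 mm above the worktop, in the row behind the round keys. Not to be pressed.
- round1 (a joint): how far this key is pressed down: 0 up, 0.008 fully down (m). Spring key: 0.5 N to start, about 6 N fully down; it registers from 0.002 on and springs back when released.
- round2 (a joint): how far this key is pressed down: 0 up, 0.008 fully down (m). Spring key: 0.5 N to start, about 6 N fully down; it registers from 0.002 on and springs back when released.
- round3 (a joint): how far this key is pressed down: 0 up, 0.008 fully down (m). Spring key: 0.5 N to start, about 6 N fully down; it registers from 0.002 on and springs back when released.
- round4 (a joint): how far this key is pressed down: 0 up, 0.008 fully down (m). Spring key: 0.5 N to start, about 6 N fully down; it registers from 0.002 on and springs back when released.
- round5 (a joint): how far this key is pressed down: 0 up, 0.008 fully down (m). Spring key: 0.5 N to start, about 6 N fully down; it registers from 0.002 on and springs back when released.
- wide (a joint): how far this key is pressed down: 0 up, 0.008 fully down (m). Spring key: 0.5 N to start, about 6 N fully down; it registers from 0.002 on and springs back when released.
- square1 (a joint): how far this key is pressed down: 0 up, 0.008 fully down (m). Spring key: 0.5 N to start, about 6 N fully down; it registers from 0.002 on and springs back when released.
- square2 (a joint): how far this key is pressed down: 0 up, 0.008 fully down (m). Spring key: 0.5 N to start, about 6 N fully down; it registers from 0.002 on and springs back when released.
- ramekin_e: white ramekin, 67 mm across, 39 high, beside the keypad's round-key end; origin at the centre of its underside. A bystander.
- cup: white cup without handle, 80 mm across, 68 high, in front of the keypad; origin at the centre of its underside. A bystander.
- teaspoon_a: steel teaspoon, 130 mm, in front of the keypad; origin at the centre of its underside. A bystander.
- ramekin_f: white ramekin, 77 mm across, 42 high, to the right; origin at the centre of its underside. A bystander.
- tape: roll of brown tape lying flat, 96 mm across, 48 high, to the right; origin at the centre of its underside. A bystander.
- sachet_06: flat tea sachet, 58 x 68 x 10 mm, to the right; origin at the centre of its underside. A bystander.

How it is judged:
By the outcome, as a careful person would: the job done as asked, in the order asked, and still so for the second after the job is handed in, while the arm keeps its last pose, push and grip.
It also fails if it takes over 38 s, if anything falls off the work surface, if the arm or the gripper's body presses on something with over 40 N, if the wrist force passes 120 N, or if a joint passes its speed limit or range.

## Working session

There is one attempt and no reset: what is moved stays moved. The work goes in short steps, Python scripts to look and compute and a tool call to move; the robot and the scene stay as the last step left them, time stands still between calls to the robot, and variables do not carry over. Pictures are saved under pics/ and viewed, at most 10 in all, crops included, and the job is handed in when it is done.

Besides the shell and the picture viewer there is one more tool, called after "Emit:" as a command line: name --argument value ..., lists and objects as JSON in quotes. carry_out: Moves the arm, as the interface text tells. Its arguments: {"type":"object","properties":{"commands":{"type":"array","items":{"type":"object","properties":{"jaw":{"type":"number"},"translation":{"type":"array","items":{"type":"number"}},"spin":{"type":"number"}}}},"squeeze":{"type":"number"}},"required":["commands"]}

```bash
mkdir -p pics; cat > h.py <<'E'
import numpy as np,cv2
from bench import r
def ray(p,xy,z):
    K=np.array(p["K"]);T=np.array(p["extrinsics"])
    d=T[:3,:3]@np.linalg.solve(K,[xy[0],xy[1],1]);o=T[:3,3]
    return (o+d*(z-o[2])/d[2])
E
python3 - <<'E'
from h import *
for n in ("top","scene"):
    p=r.snapshot(n);cv2.imwrite(f"pics/{n}0.png",p["pixels"])
    print(n,np.array(p["extrinsics"])[:3,3].round())
    for t,z in [(f"round{i}_top",43) for i in range(1,6)]+[("wide_top",43),("square1_top",39),("square2_top",39),("keypad",0),("cup",0),("ramekin_e",0)]:
        for d in r.landmark_of(p,t)[:2]: print(t,np.round(d["xy"],1),round(d["score"],2),ray(p,d["xy"],z).round(1))
s=r.sense();print(s)
E
```

```text
top [ 292.  -50. 1199.]
round1_top [194.1 197.2] 0.59 [502.4 140.   43. ]
round2_top [207.4 200.4] 0.45 [493.1  97.   43. ]
round3_top [258.4 226.4] 0.66 [413.7 -67.9  43. ]
round3_top [221.2 200.8] 0.52 [492.9  52.9  43. ]
round4_top [233.  201.8] 0.56 [490.5  15.1  43. ]
round5_top [247.9 200.2] 0.49 [496.9 -32.4  43. ]
wide_top [268.6 191.2] 0.52 [528.  -98.3  43. ]
square1_top [362.1 154.5] 0.52 [ 660.6 -406.4   39. ]
square1_top [215.8 181.5] 0.48 [556.6  73.4  39. ]
square2_top [238.4 175.8] 0.41 [577.5   0.7  39. ]
keypad [230.2 193.9] 0.94 [524.4  27.8   0. ]
cup [212.2 233.2] 0.83 [392.5  81.6   0. ]
ramekin_e [166.  199.1] 0.94 [501.6 239.6   0. ]
ramekin_e [363.  155.5] 0.78 [ 669.4 -421.4    0. ]
scene [-123. -391.  911.]
round1_top [195.5 179.4] 0.58 [505.9 148.3  43. ]
round2_top [206.6 190.1] 0.41 [482.   91.5  43. ]
round3_top [220.4 196.3] 0.59 [478.8  39.1  43. ]
round4_top [230.9 196.8] 0.6 [491.3   8.5  43. ]
round5_top [242.4 197.3] 0.58 [505.1 -24.8  43. ]
wide_top [263.4 195.5] 0.59 [540.1 -80.5  43. ]
wide_top [244.8 181.6] 0.47 [567.1  -1.1  43. ]
square1_top
[... 415 characters left out ...]
3.9   0. ]
{'time': 1.2, 'joint_pos': array([ 7.06808888e+01,  7.47076508e+00,  8.52683883e+01,  3.01903791e-04,
        8.72631695e+01, -4.89339500e+00]), 'qd': array([-0.06941153,  0.05830209, -0.04088022,  0.02596066,  0.04140571,
        0.0628083 ]), 'joint_efforts': array([-4.21782061e-04, -5.69310451e+01, -5.00878751e+01, -4.44501084e-04,
        8.17276814e-04,  4.12959002e-05]), 'tool_pos': array([149.45078309, 581.07699474, 231.29076171]), 'tcp_rot': array([-1.79997711e+02, -4.98606442e-04,  1.65574269e+02]), 'ft_force': array([-1.21391168, -0.25708329, -0.63221576]), 'wrist_torque': array([-0.02320003, -0.04519515,  0.01749859]), 'grip_force': 0.0, 'finger_gap': 85.77559213620036}
```

```bash
python3 - <<'E'
import cv2
a=cv2.imread("pics/top0.png")[150:260,140:300];cv2.imwrite("pics/c0.png",cv2.resize(a,None,fx=5,fy=5,interpolation=cv2.INTER_CUBIC))
E
```

```text
(no output)
```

View pics/c0.png

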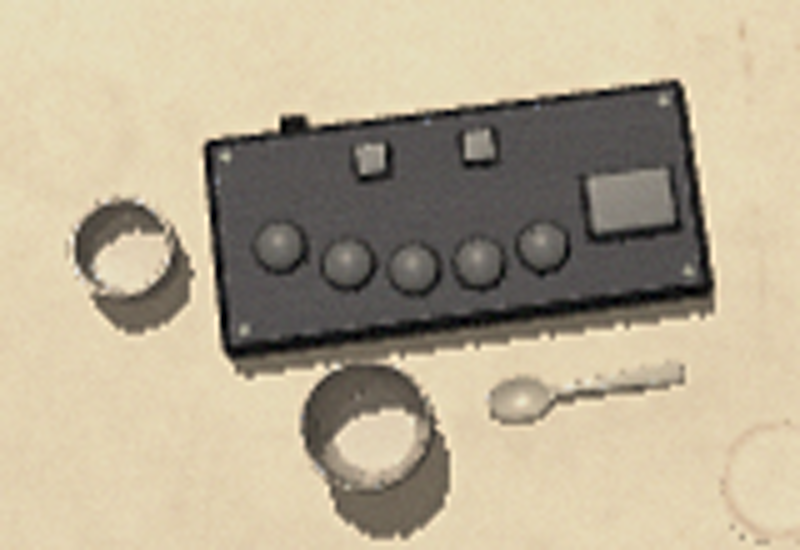

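Emit:
carry_out --commands '[{"jaw":0,"translation":[-0.015,-0.013,0]},{"jaw":0,"translation":[-0.029,-0.025,0]},{"jaw":0,"translation":[-0.029,-0.025,0]},{"jaw":0,"translation":[-0.029,-0.025,0]},{"jaw":0,"translation":[-0.029,-0.025,0]},{"jaw":0,"translation":[-0.029,-0.025,0]},{"jaw":0,"translation":[-0.029,-0.025,0]},{"jaw":0,"translation":[-0.02,-0.018,0]}]' --squeeze 20

```text
invalid input
```

Emit:
carry_out --commands '[{"jaw":0,"translation":[0,0,0],"spin":0.08},{"jaw":0,"translation":[0,0,0],"spin":0.12},{"jaw":0,"translation":[0,0,0],"spin":0.12},{"jaw":0,"translation":[0,0,0],"spin":0.12},{"jaw":0,"translation":[0,0,0],"spin":0.12},{"jaw":0,"translation":[0,0,0],"spin":0.12},{"jaw":0,"translation":[0,0,0],"spin":0.12},{"jaw":0,"translation":[0,0,0],"spin":0.12}]'

```text
time: 1.87
tool_pos: [149.5, 581.1, 231.3]
tcp_rot: [180.0, 0.0, 112.5]
ft_force: [-0.6, -0.0, 0.3]
finger_gap: -0.2
grip_force: 0.0
```

Emit:
carry_out --commands '[{"jaw":0,"translation":[-0.015,0.003,0],"spin":0.0},{"jaw":0,"translation":[-0.038,0.008,0],"spin":0.0},{"jaw":0,"translation":[-0.038,0.008,0],"spin":0.0},{"jaw":0,"translation":[-0.038,0.008,0],"spin":0.0},{"jaw":0,"translation":[-0.038,0.008,0],"spin":0.0},{"jaw":0,"translation":[-0.038,0.008,0],"spin":0.0},{"jaw":0,"translation":[-0.038,0.008,0],"spin":0.0},{"jaw":0,"translation":[-0.02,0.004,0],"spin":0.0}]' --squeeze 20

```text
time: 2.53
tool_pos: [304.1, 357.2, 231.5]
tcp_rot: [180.0, 0.1, 112.8]
ft_force: [0.6, -0.9, 0.9]
finger_gap: 0.1
grip_force: 0.0
```

Emit:
carry_out --commands '[{"jaw":0,"translation":[-0.02,0.004,0],"spin":0.0},{"jaw":0,"translation":[-0.038,0.008,0],"spin":0.0},{"jaw":0,"translation":[-0.038,0.008,0],"spin":0.0},{"jaw":0,"translation":[-0.038,0.008,0],"spin":0.0},{"jaw":0,"translation":[-0.038,0.008,0],"spin":0.0},{"jaw":0,"translation":[-0.03,0.006,0],"spin":0.08},{"jaw":0,"translation":[-0.02,0.006,0],"spin":0.1},{"jaw":0,"translation":[-0.01,0.002,0],"spin":0.09}]'

```text
time: 3.2
tool_pos: [437.1, 161.4, 231.5]
tcp_rot: [180.0, 0.0, 97.0]
ft_force: [-0.7, 1.2, -1.1]
finger_gap: -0.3
grip_force: 0.0
```

```bash
python3 - <<'E'
from h import *
print(r.sense()["tool_pos"],r.sense()["time"])
p=r.snapshot("wrist");cv2.imwrite("pics/w1.png",p["pixels"])
print(np.array(p["extrinsics"]).round(2))
for t,z in [(f"round{i}_top",43) for i in range(1,6)]+[("wide_top",43),("square1_top",39),("square2_top",39),("keypad",0)]:
    for d in r.landmark_of(p,t)[:2]: print(t,np.round(d["xy"],1),round(d["score"],2),ray(p,d["xy"],z).round(1))
E
```

```text
[437.09509568 161.41173638 231.46224646] 3.2
[[ 9.9000e-01  1.1000e-01  4.0000e-02  4.2630e+02]
 [ 1.2000e-01 -9.4000e-01 -3.3000e-01  2.4514e+02]
 [ 0.0000e+00  3.3000e-01 -9.4000e-01  3.7374e+02]
 [ 0.0000e+00  0.0000e+00  0.0000e+00  1.0000e+00]]
round1_top [305. 189.] 0.88 [500.2 133.   43. ]
round2_top [288.4 221.7] 0.56 [487.6  88.9  43. ]
round3_top [284.4 251.9] 0.75 [489.2  46.6  43. ]
round4_top [281.6 277. ] 0.5 [491.4   9.   43. ]
square1_top [340.6 231.4] 0.57 [555.   81.6  39. ]
square2_top [302.6 184.7] 0.27 [497.3 136.6  39. ]
keypad [303.7 250.5] 0.81 [524.4  26.3   0. ]
keypad [283.1 274.9] 0.74 [501.5 -17.8   0. ]
```

View pics/w1.png

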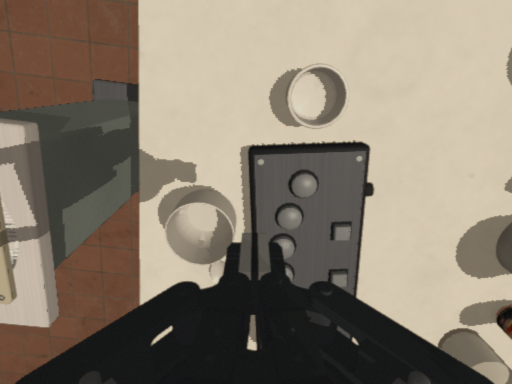

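Emit:
carry_out --commands '[{"jaw":0,"translation":[-0.02,0,0],"spin":0.0},{"jaw":0,"translation":[-0.035,0.005,0],"spin":0.0},{"jaw":0,"translation":[-0.035,0.005,0],"spin":0.0},{"jaw":0,"translation":[-0.035,0.005,0],"spin":0.0},{"jaw":0,"translation":[-0.035,0.005,0],"spin":0.0},{"jaw":0,"translation":[-0.035,0.005,0],"spin":0.0},{"jaw":0,"translation":[-0.025,0.005,0],"spin":0.0},{"jaw":0,"translation":[-0.01,0,0],"spin":0.0}]'

```text
time: 4.37
tool_pos: [495.6, -63.1, 231.3]
tcp_rot: [180.0, 0.1, 97.3]
ft_force: [-0.4, 0.3, -0.9]
finger_gap: -0.4
grip_force: 0.0
```

```bash
python3 - <<'E'
from h import *
print(r.sense()["tool_pos"],r.sense()["time"])
p=r.snapshot("wrist");cv2.imwrite("pics/w2.png",p["pixels"])
import pickle;pickle.dump({k:np.array(p[k]) for k in("K","extrinsics","pixels")},open("w2.pkl","wb"))
for t,z in [(f"round{i}_top",43) for i in range(1,6)]+[("wide_top",43),("square1_top",39),("square2_top",39),("keypad",0)]:
    for d in r.landmark_of(p,t)[:2]: print(t,np.round(d["xy"],1),round(d["score"],2),ray(p,d["xy"],z).round(1))
a=p["pixels"][70:270,200:440];cv2.imwrite("pics/w2c.png",cv2.resize(a,None,fx=3,fy=3,interpolation=cv2.INTER_CUBIC))
E
```

```text
[495.5792687  -63.12610926 231.27615413] 4.3667
round2_top [266.2   5.3] 0.59 [487.4  89.3  43. ]
round3_top [260.7  50. ] 0.61 [487.5  49.6  43. ]
round4_top [258.2  90.2] 0.89 [490.   11.1  43. ]
round4_top [171.6  16.9] 0.55 [397.6  67.8  43. ]
round5_top [266.5 134.2] 0.65 [505.1 -33.4  43. ]
round5_top [170.7  20. ] 0.22 [396.8  65.   43. ]
wide_top [287.6 184.7] 0.57 [537.7 -88.5  43. ]
wide_top [260.6  91.5] 0.42 [492.7  10.1  43. ]
square1_top [332.   26.7] 0.82 [555.  80.  39.]
square2_top [331.1 102.3] 0.84 [569.4   8.6  39. ]
keypad [289.7  79.1] 0.57 [525.7  26.8   0. ]
```

View pics/w2c.png

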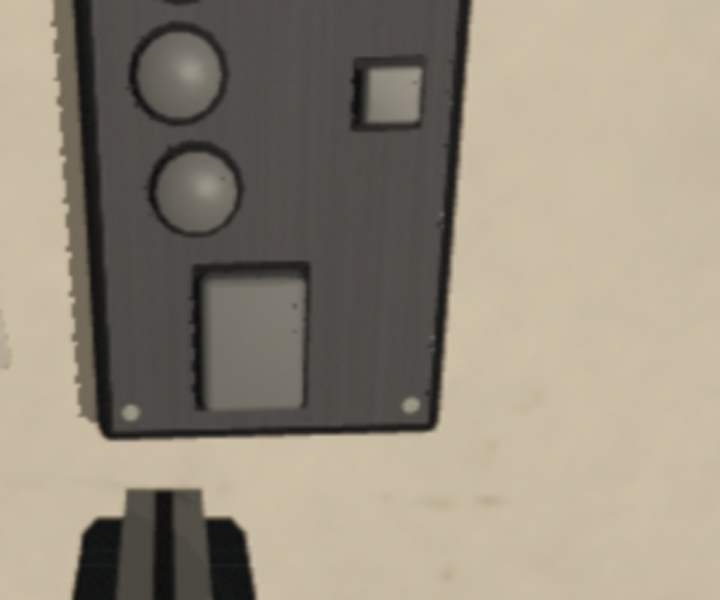

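```bash
python3 - <<'E'
from h import *
from scipy.optimize import least_squares
M=[(0,500.2,133),(1,487.6,88.9),(2,489.2,46.6),(3,491.4,9),(1,487.4,89.3),(2,487.5,49.6),(3,490,10.3),(4,504.7,-33),(5,536.5,-88.2),(0,503,140),(1,493,97),(2,490,50),(3,490.5,13),(4,499,-32.5)]
def pts(q):
    cx,cy,f0,s,w=q
    d=2*np.arcsin(s/500); f=f0-d*np.arange(5); f=np.append(f,f[-1]-2*np.arcsin(w/500))
    return np.c_[cx-250*np.cos(f),cy+250*np.sin(f)]
def res(q):
    P=pts(q); return np.r_[np.array([[P[i,0]-x,P[i,1]-y] for i,x,y in M]).ravel()/3,(q[3]-43.5)/1,(q[4]-61)/1]
o=least_squares(res,[738,50,.35,43.5,61],loss="soft_l1")
print(o.x,o.cost);P=pts(o.x);print(P.round(1))
# tool frame yaw 97.3: components along tool x,y relative to TCP
a=np.radians(97.3);ex=np.array([np.cos(a),np.sin(a)]);ey=np.array([np.sin(a),-np.cos(a)])
t=np.array([495.6,-63.1]);D=P-t
print(np.c_[D@ex,D@ey].round(1))
print(np.degrees(np.arctan2(*(P[0]-P[4])[::-1])))
E
```

```text
[7.37478755e+02 5.55014639e+01 3.23524372e-01 4.28467645e+01
 6.12336004e+01] 9.323961683553481
[[500.4 135. ]
 [490.4  93.3]
 [487.5  50.6]
 [492.    8. ]
 [503.8 -33.2]
 [532.3 -87.4]]
[[195.9  30. ]
 [155.8  14.7]
 [113.8   6.4]
 [ 71.    5.5]
 [ 28.6  11.9]
 [-28.8  33.4]]
91.12704561574522
```

Emit:
carry_out --commands '[{"jaw":0,"translation":[0.02,0.003,0.01],"spin":0.0},{"jaw":0,"translation":[0.03,0.004,0.016],"spin":0.0},{"jaw":0,"translation":[0.03,0.005,0.02],"spin":0.0},{"jaw":0,"translation":[0.03,0.005,0.024],"spin":0.0},{"jaw":0,"translation":[0.03,0.005,0.024],"spin":0.0},{"jaw":0,"translation":[0.026,0.004,0.024],"spin":0.0},{"jaw":0,"translation":[0.02,0.003,0.022],"spin":0.0},{"jaw":0,"translation":[0.01,0.001,0.01],"spin":0.0}]'

```text
time: 5.53
tool_pos: [497.1, 140.3, 78.2]
tcp_rot: [-179.8, -0.0, 97.5]
ft_force: [-1.1, -0.2, -1.4]
finger_gap: 0.2
grip_force: 0.0
```

```bash
python3 - <<'E'
from h import *
s=r.sense();print(s["tool_pos"],s["tcp_rot"],s["time"])
p=r.snapshot("wrist")
T=np.array(p["extrinsics"]);K=np.array(p["K"])
print(s["tool_pos"])
a=p["pixels"].copy()
def pr(P):
    q=K@(T[:3,:3].T@(np.array(P)-T[:3,3]));return q[:2]/q[2]
for P in [(500.4,135,43),(490.4,93.3,43),(487.5,50.6,43)]: cv2.circle(a,tuple(int(round(v)) for v in pr(P)),2,(0,0,255),-1)
cv2.imwrite("pics/w3.png",a)
s=r.snapshot("scene");a=s["pixels"].copy();K=np.array(s["K"]);T=np.array(s["extrinsics"])
for P in [(500.4,135,43),(490.4,93.3,43),(487.5,50.6,43),(492,8,43),(503.8,-33.2,43),(532.3,-87.4,43)]: cv2.circle(a,tuple(int(round(v*1)) for v in pr(P)),1,(0,0,255),-1)
b=cv2.resize(a[130:260,130:300],None,fx=3,fy=3)
cv2.imwrite("pics/w3.png",np.vstack([cv2.imread("pics/w3.png")[100:300],cv2.copyMakeBorder(b,0,0,0,2,0)]))
E
```

```text
[497.09069084 140.25491174  78.15231207] [-1.79769283e+02 -2.58706817e-02  9.75353229e+01] 5.5333
[497.09069084 140.25491174  78.15231207]
```

View pics/w3.png

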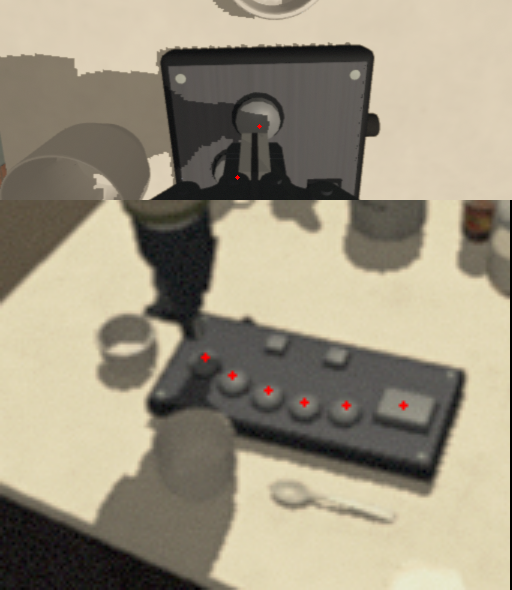

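Emit:
carry_out --commands '[{"jaw":0,"translation":[-0.001,0.001,0.008],"spin":0.0},{"jaw":0,"translation":[-0.001,0.002,0.008],"spin":0.0},{"jaw":0,"translation":[0,0,0.008],"spin":0.0},{"jaw":0,"translation":[0,0,0.006],"spin":0.0},{"jaw":0,"translation":[0,0,0.004],"spin":0.0},{"jaw":0,"translation":[0,0,0.003],"spin":0.0},{"jaw":0,"translation":[0,0,0.002],"spin":0.0},{"jaw":0,"translation":[0,0,0],"spin":0.0}]'

```text
time: 6.3
tool_pos: [502.6, 136.0, 42.0]
tcp_rot: [-180.0, 0.0, 97.4]
ft_force: [-0.5, -0.3, 1.4]
finger_gap: 0.2
grip_force: 0.5
```

Emit:
carry_out --commands '[{"jaw":0,"translation":[0,0,0.003],"spin":0.0},{"jaw":0,"translation":[0,0,0],"spin":0.0},{"jaw":0,"translation":[-0.005,-0.0025,0],"spin":0.0},{"jaw":0,"translation":[-0.007,-0.0035,-0.0015],"spin":0.0},{"jaw":0,"translation":[-0.008,-0.0035,-0.001],"spin":0.0},{"jaw":0,"translation":[-0.007,-0.0035,0],"spin":0.0},{"jaw":0,"translation":[-0.007,-0.0035,0.001],"spin":0.0},{"jaw":0,"translation":[-0.005,-0.0023,0.0015],"spin":0.0}]'

```text
time: 6.97
tool_pos: [488.9, 94.1, 39.5]
tcp_rot: [180.0, -0.0, 97.4]
ft_force: [0.4, 2.5, 1.6]
finger_gap: 0.3
grip_force: 1.3
```

```bash
python3 - <<'E'
from h import *
s=r.sense();print(s["tool_pos"],s["ft_force"])
p=r.snapshot("wrist");a=p["pixels"]
T=np.array(p["extrinsics"]);K=np.array(p["K"])
cv2.imwrite("pics/w4.png",a)
t=r.snapshot("scene");cv2.imwrite("pics/w4.png",np.hstack([a[60:320],cv2.resize(t["pixels"][150:237,150:246],None,fx=3,fy=3)[:260]]))
s=r.sense();print(s["tool_pos"],s["ft_force"])
for k in (1,2): print(k,[(np.round(d["xy"]),round(d["score"],2),ray(p,d["xy"],43).round(1)) for d in r.landmark_of(p,f"round{k}_top")[:2]])
E
```

```text
[488.89322683  94.14819942  39.45435517] [0.40776027 2.45086448 1.57535661]
[488.79361401  93.93903678  39.17506438] [-0.44366003 -1.59866866  3.05696691]
1 [(array([286., 181.]), 0.83, array([499.1, 133.8,  43. ]))]
2 []
```

View pics/w4.png

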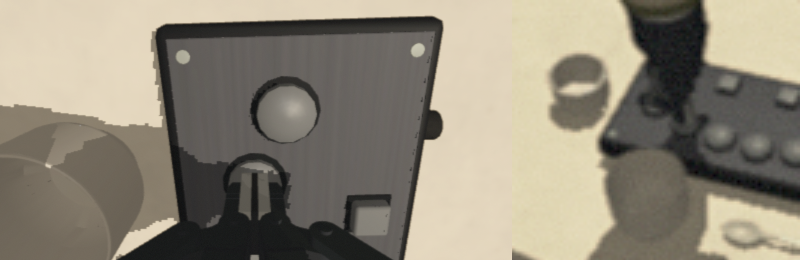

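Emit:
carry_out --commands '[{"jaw":0,"translation":[0,0,0],"spin":0.0},{"jaw":0,"translation":[-0.005,-0.001,0],"spin":0.0},{"jaw":0,"translation":[-0.007,-0.0012,-0.0015],"spin":0.0},{"jaw":0,"translation":[-0.008,-0.0012,-0.001],"spin":0.0},{"jaw":0,"translation":[-0.008,-0.0012,0],"spin":0.0},{"jaw":0,"translation":[-0.007,-0.0012,0.001],"spin":0.0},{"jaw":0,"translation":[-0.006,-0.0012,0.0015],"spin":0.0},{"jaw":0,"translation":[0,0,0],"spin":0.0}]'

```text
time: 7.83
tool_pos: [487.4, 52.2, 39.1]
tcp_rot: [180.0, 0.0, 97.3]
ft_force: [-0.5, -2.3, 3.9]
finger_gap: -0.2
grip_force: 1.4
```

```bash
python3 - <<'E'
from h import *
p=r.snapshot("wrist");a=p["pixels"]
t=r.snapshot("scene");cv2.imwrite("pics/w5.png",np.hstack([a[60:320],cv2.resize(t["pixels"][150:237,170:266],None,fx=3,fy=3)[:260]]))
s=r.sense();print(s["tool_pos"],s["ft_force"])
E
```

```text
[487.50560609  52.8769018   39.3655248 ] [-0.05632291 -2.06154598  2.3052255 ]
```

View pics/w5.png

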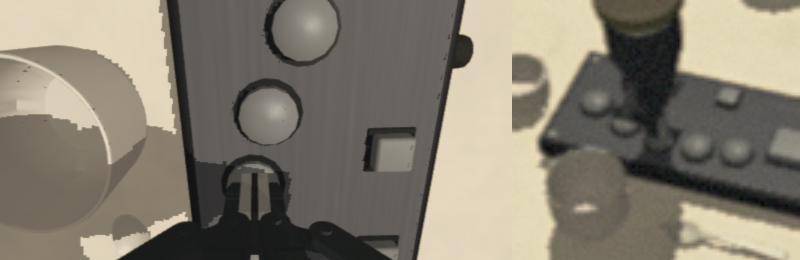

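Emit:
carry_out --commands '[{"jaw":0,"translation":[0,0,0],"spin":0.0},{"jaw":0,"translation":[-0.005,0,0],"spin":0.0},{"jaw":0,"translation":[-0.007,-0.0005,-0.0015],"spin":0.0},{"jaw":0,"translation":[-0.0085,-0.0005,-0.001],"spin":0.0},{"jaw":0,"translation":[-0.0085,-0.0005,0],"spin":0.0},{"jaw":0,"translation":[-0.007,-0.0005,0.001],"spin":0.0},{"jaw":0,"translation":[-0.006,0,0.0015],"spin":0.0},{"jaw":0,"translation":[0,0,0],"spin":0.0}]'

```text
time: 8.6
tool_pos: [491.0, 10.3, 39.1]
tcp_rot: [180.0, 0.0, 97.3]
ft_force: [-0.3, -2.4, 2.9]
finger_gap: 0.2
grip_force: 1.4
```

```bash
python3 - <<'E'
from h import *
p=r.snapshot("wrist");a=p["pixels"]
t=r.snapshot("scene");cv2.imwrite("pics/w6.png",np.hstack([a[60:320],cv2.resize(t["pixels"][150:237,180:276],None,fx=3,fy=3)[:260]]))
s=r.sense();print(s["tool_pos"],s["ft_force"])
for k in ("round5_top","wide_top"): print(k,[(ray(t,d["xy"],43).round(1)) for d in r.landmark_of(t,k)[:1]])
E
```

```text
[490.9534277   10.9466257   39.33995408] [-0.26207784 -2.83392191  2.6836867 ]
round5_top [array([494.1, 145.4,  43. ])]
wide_top [array([541.6, -78.8,  43. ])]
```

View pics/w6.png

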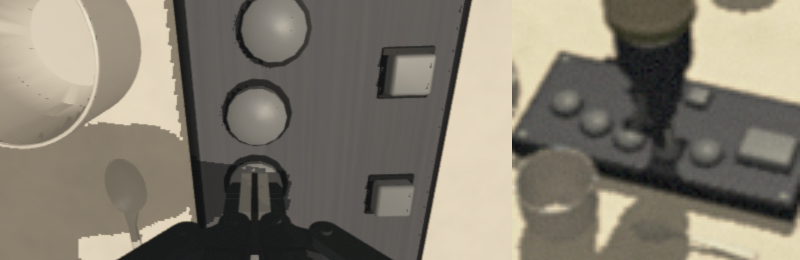

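Same alignment on R4 (ring centred on the tip at about column 256). On to R5.

Emit:
carry_out --commands '[{"jaw":0,"translation":[0,0,0],"spin":0.0},{"jaw":0,"translation":[-0.005,0.001,0],"spin":0.0},{"jaw":0,"translation":[-0.0075,0.001,-0.0015],"spin":0.0},{"jaw":0,"translation":[-0.009,0.0015,-0.001],"spin":0.0},{"jaw":0,"translation":[-0.009,0.0015,0],"spin":0.0},{"jaw":0,"translation":[-0.007,0.0015,0.001],"spin":0.0},{"jaw":0,"translation":[-0.006,0.001,0.0015],"spin":0.0},{"jaw":0,"translation":[0,0,0],"spin":0.0}]'

```text
time: 9.47
tool_pos: [504.4, -32.0, 39.2]
tcp_rot: [180.0, 0.0, 97.3]
ft_force: [0.7, -2.6, 2.8]
finger_gap: 0.1
grip_force: 1.4
```

```bash
python3 - <<'E'
from h import *
p=r.snapshot("wrist");a=p["pixels"]
t=r.snapshot("scene");cv2.imwrite("pics/w7.png",np.hstack([a[60:320],cv2.resize(t["pixels"][150:237,190:286],None,fx=3,fy=3)[:260]]))
s=r.sense();print(s["tool_pos"],s["ft_force"])
E
```

```text
[504.19556636 -31.21544487  39.40322873] [ 1.12538413 -2.38180741  2.81865599]
```

View pics/w7.png

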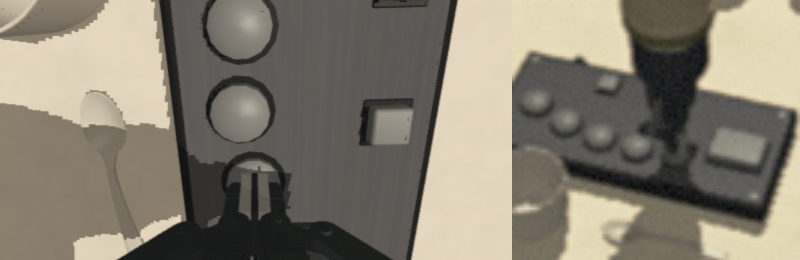

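Emit:
carry_out --commands '[{"jaw":0,"translation":[-0.004,0.001,-0.001],"spin":0.0},{"jaw":0,"translation":[-0.005,0.002,-0.003],"spin":0.0},{"jaw":0,"translation":[-0.006,0.003,-0.003],"spin":0.0},{"jaw":0,"translation":[-0.008,0.003,-0.001],"spin":0.0},{"jaw":0,"translation":[-0.01,0.0035,0],"spin":0.0},{"jaw":0,"translation":[-0.01,0.0035,0],"spin":0.0},{"jaw":0,"translation":[-0.01,0.0035,0],"spin":0.0},{"jaw":0,"translation":[-0.007,0.003,0],"spin":0.0}]'

```text
time: 10.23
tool_pos: [534.4, -88.6, 47.2]
tcp_rot: [-180.0, 0.0, 97.4]
ft_force: [0.7, -0.8, 0.2]
finger_gap: -0.2
grip_force: 0.0
```

Emit:
carry_out --commands '[{"jaw":0,"translation":[0,0,0],"spin":0.0},{"jaw":0,"translation":[0,0,0.002],"spin":0.0},{"jaw":0,"translation":[0,0,0.002],"spin":0.0},{"jaw":0,"translation":[0,0,0.002],"spin":0.0},{"jaw":0,"translation":[0,0,0.002],"spin":0.0},{"jaw":0,"translation":[0,0,0.002],"spin":0.0},{"jaw":0,"translation":[0,0,0],"spin":0.0},{"jaw":0,"translation":[0,0,0],"spin":0.0}]'

```text
time: 10.9
tool_pos: [533.7, -86.8, 37.4]
tcp_rot: [-180.0, -0.0, 97.4]
ft_force: [-2.8, -1.1, 4.9]
finger_gap: 0.3
grip_force: 2.2
```

```bash
python3 - <<'E'
from h import *
p=r.snapshot("wrist");a=p["pixels"]
t=r.snapshot("scene");cv2.imwrite("pics/w8.png",np.hstack([a[60:320],cv2.resize(t["pixels"][150:237,205:301],None,fx=3,fy=3)[:260]]))
s=r.sense();print(s["tool_pos"],s["ft_force"],s["time"])
t=r.snapshot("top")
for k in ("keypad","cup","ramekin_e"): print(k,[(ray(t,d["xy"],0).round(1)) for d in r.landmark_of(t,k)[:2]])
E
```

```text
[533.71993694 -86.84432692  37.40332068] [-3.64611951  0.17655989  3.86469907] 11.0
keypad [array([516.4,  20.5,   0. ])]
cup []
ramekin_e [array([496.1, 230. ,   0. ])]
```

View pics/w8.png

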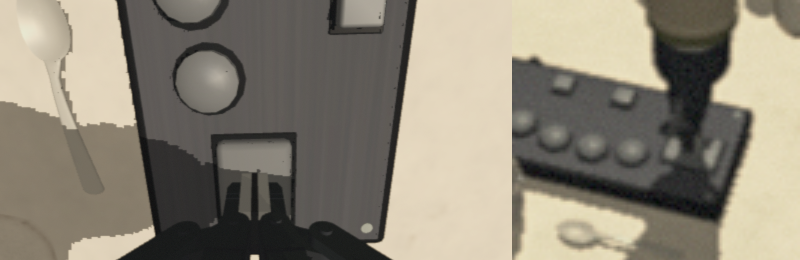

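```bash
python3 -c "
from bench import r
print(r.sense()['tool_pos'],r.hand_in())"
```

```text
the job is handed in; nothing more can be done
[533.69970762 -86.83618463  37.26481571] None
```

The closed fingertips dipped round keys 1 to 5 in order by about 4 mm each, judged from tip height and force. They now hold the wide key about 5.6 mm down; the job was handed in about 11 s into the 38 s limit, and nothing was seen to move, though the last top-camera fixes were too noisy to confirm that exactly.

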